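Zero the bench scale, arrest it and load a layer of burr boxes

ROBOT

A 6-joint arm with a two-finger parallel gripper is mounted at the origin on the work surface. World frame = base frame: x ahead of the robot, y to its left, z up, the work surface at z = 0. Lengths are in m, angles in rad, forces in N, time in s.
With the tool pointing down it reaches from about 0.375 to 0.825 m from the base axis. Payload 5.5 kg.
Tool frame: the origin (TCP) lies midway between the tips of the shut fingers; the grasp point (between the pads) lies 19 mm behind it; z points along the fingers, y is the line along which they close (so a half turn about z gives the same grasp; the last joint's range is limited). The gripper opens to 85 mm and grips with 20 to 120 N. Pads are 22 mm wide; open, the fingers measure 114 mm over their backs; the gripper's body (76 mm by 85 mm) begins 54 mm behind the grasp point. The pads swing forward as they close: fully open they stand 13 mm farther back than shut.
Start: joints at [-1.153, 0.314, -0.047, 1.21, 0, 1.571], TCP at [0.243, -0.548, 0.231] pointing down, gripper open.
Joint ranges: [-2.67, 2.67], [-0.69, 1.73], [-1.03, 1.25], [-2.08, 2.16], [-1.42, 1.45], [-3.14, 3.14]. Speed limits (rad/s): [2.39, 2.39, 3.01, 3.14, 3.14, 3.14].

INTERFACE

Orientations are given as a unit quaternion [w, x, y, z].
In Python, from bench import state, get_image, close_job gives the robot as it stands. The module is installed in compiled form; this text tells all that it offers.
- The arm moves only by the tool apply_moves, never from a script. Its argument "moves" is a list of rows, each a list of 7 numbers: the turn, a rotation vector about the tool's x, y, z in rad, then the shift along the tool's x, y, z in cm, then the finger opening in cm, from 0 to 8.54. In form: [[ax, ay, az, dx, dy, dz, jaw], ...]. A call has 1 to 20 rows; each row is the pose to reach, as a shift and turn from the pose commanded when the call began, along the tool's axes at that moment; what a row does not reach only later rows make up. A row lasts 1/8 s, in which the tool goes at most 62.5 mm and 10.7 degrees, less where a joint would pass 70% of its speed; a pose out of reach is approached as far as the arm can. A call with a gripper value outside its range is refused whole. The fingers move at their own pace and stop on an object; "squeeze" is the grip in N (left out, the last holds). Time passes only in rows, so rows that repeat a pose let the fingers close. It gives the time, the measured TCP pose, the force, the opening and the grip force at its end, in the units of the state.
- state(): the state, without advancing time (a new reading comes with each control period).
- get_image(name): name is "side" or "top"; returns a dict with "color" (384x512x3 uint8, red, green, blue), "depth" (384x512 float32, m along the optical axis (not along the pixel's ray), 0 where there is no reading), "intrinsics" (3x3 intrinsics, pixels), "cam_to_world" (4x4, takes a point from camera to world coordinates). Camera axes: x right, y down, z forward; pixel columns grow to the right and rows downward; lengths in m; the calibration is good to about 2 mm. A picture is of the moment at which its call begins.
- close_job(): hands the job in; it is judged then, once.
The state is a dict: "time": time; "q": joint angles; "joint_velocities": joint speeds; "joint_torque": joint torques, N m; "tool_pos": TCP position; "tcp_rot": TCP orientation; "wrist_force": force on the tool from outside, world axes, zero at the start; "wrist_torque": the same for the moment, N m; "opening": finger opening in m; "grip_force": force on a finger pad.
Only numpy, scipy, OpenCV 4.12 (cv2) and the standard library are available. Lean on these libraries where they do the work, as an engineer would, in place of code of your own. Each camera call takes 0.05 s, during which the arm holds its last target. There are 200 camera calls.

TASK

Get the bench scale ready and load it: put the sanding block from the slab into the wooden tray, then turn the tare knob until its pointer points at the zero mark, then slide the arrest bolt fully home into its keeper. Only after that, lay every burr box that is on the bench flat on the slab, upright and each squarely within one of the outlined places of the pattern; the two lengthwise places on the robot's side must both be filled, the others go in any of the crosswise places. Leave the bystanders where they are.

Things in the scene. Friction and masses are not known exactly. Their poses are not given: they have to be found in the camera images.
- scale: Low fixed bench scale. Origin: centre of its plywood slab at bench level; slab 215 (x) by 250 mm (y), top 30 mm above the bench. Dark lines outline five box places, 8 mm between boxes: two on the robot's side (-x), length along scale y; three beyond, length along scale x. A grey housing along its -y edge (y -129 to -246) carries the tare dial (far part) and arrest bolt (near part).
- place1 (a point): On the slab's top: centre of the lengthwise place at scale x -51, y -51 mm (box length along scale y).
- place2 (a point): Centre of the lengthwise place at scale x -51, y +51 mm (box length along scale y).
- place3 (a point): Centre of the crosswise place at scale x +34, y -68 mm (box length along scale x).
- place4 (a point): Centre of the crosswise place at scale x +34, y 0 (box length along scale x).
- place5 (a point): Centre of the crosswise place at scale x +34, y +68 mm (box length along scale x).
- tare (a joint): Angle of the tare knob's pointer from the zero mark, rad, counter-clockwise seen from above; 0 when the pointer points at the zero mark. Turns about the vertical axis through point tare_grip, from -0.5 to 2.9, and stays where it is left.
- tare_grip (a point): On the tare knob's axis, in its upright black bar grip (48 long, 14 thick, 30 mm high, top 66 mm above the bench), 56 mm above the bench: the height to grip. The knob sits over a white dial face of 100 mm across, top 33 mm above the bench. The point turns with the knob: its x axis runs along the bar, -x towards the pointer.
- pointer_tip (a point): Tip of the thin black pointer that sticks out of one end of the bar, 44 mm from the axis.
- zero_mark (a point): Inner end of the zero mark, a bold raised black bar just outside the white dial face on the robot's side (scale -x of the axis), 50 mm from the axis.
- bolt (a joint): How far the arrest bolt has slid along its track towards the slab (scale +y), m; 0 drawn back, 0.050 fully home in the keeper. About 2 N of friction; it stays where it is left.
- bolt_grip (a point): In the bolt's upright steel tab (14 mm thick along scale x, 20 mm along scale y; top 80, foot 44 mm above the bench), 68 mm above the bench: the height to grip. It travels with the bolt.
- bolt_tip (a point): End of the bolt's round rod (14 mm thick) towards the keeper.
- keeper (a point): Centre of the keeper, a steel staple on the slab's -y edge into which the rod slides.
- sander: Sanding block, cork with a black rubber sole, 100 (x) by 40 (y) by 36 mm high, 90 g; starts lying on the slab. Origin: centre of its underside.
- tray: Shallow dark wooden tray, fixed, 180 (x) by 130 (y) by 30 mm high, walls 6 mm, floor about 6 mm thick. Origin: centre of its underside.
- whetstone: Grey whetstone, 120 by 45 by 22 mm; a bystander.
- hammer: Small hammer, 200 mm long, lying; a bystander.
- box1: Closed wooden burr box (three to five of these identical boxes are there), 94 (x) by 60 (y) by 40 mm high, with an upright wooden grip fin in the middle of its lid: 50 long (along x), 14 thick, 28 mm high (top 68 mm above the underside). About 250 g. Origin: centre of its underside. Either way round is the same.
- box2: Closed wooden burr box (three to five of these identical boxes are there), 94 (x) by 60 (y) by 40 mm high, with an upright wooden grip fin in the middle of its lid: 50 long (along x), 14 thick, 28 mm high (top 68 mm above the underside). About 250 g. Origin: centre of its underside. Either way round is the same.
- box3: Closed wooden burr box (three to five of these identical boxes are there), 94 (x) by 60 (y) by 40 mm high, with an upright wooden grip fin in the middle of its lid: 50 long (along x), 14 thick, 28 mm high (top 68 mm above the underside). About 250 g. Origin: centre of its underside. Either way round is the same.
- box4: Closed wooden burr box (three to five of these identical boxes are there), 94 (x) by 60 (y) by 40 mm high, with an upright wooden grip fin in the middle of its lid: 50 long (along x), 14 thick, 28 mm high (top 68 mm above the underside). About 250 g. Origin: centre of its underside. Either way round is the same.
- box5: Closed wooden burr box (three to five of these identical boxes are there), 94 (x) by 60 (y) by 40 mm high, with an upright wooden grip fin in the middle of its lid: 50 long (along x), 14 thick, 28 mm high (top 68 mm above the underside). About 250 g. Origin: centre of its underside. Either way round is the same.
Mind the look-alikes: they are no part of the job. What is shaped like the box4 but white or yellow is not meant.

How it is judged:
By the outcome, as a careful person would: the job done as asked, in the order asked, and still so for the second after the job is handed in, with the robot touching nothing.
Of box1, box2, box3, box4, box5 only 3 to 5 are there at a start; the rules pass over those that are not, and their reading is None.
At some moment in a run one of box1, box2, box3, box4, box5 may be knocked a few centimetres aside while the robot is not near it.
It also fails if it takes over 210 s, if anything falls off the work surface, if the arm or the gripper's body presses on something with over 40 N, if the wrist force passes 120 N, or if a joint passes its speed limit or range.

## Working session

There is one attempt and no reset: what is moved stays moved. The work goes in short steps, Python scripts to look and compute and a tool call to move; the robot and the scene stay as the last step left them, time stands still between calls to the robot, and variables do not carry over. Pictures are saved under pics/ and viewed, at most 14 in all, crops included, and the job is handed in when it is done.

Besides the shell and the picture viewer there is one more tool, called after ">>>" as name(argument=value, ...), one argument or row to a line, values as JSON. apply_moves: Moves the arm, as the interface text tells. Its arguments: {"type":"object","properties":{"moves":{"type":"array","items":{"type":"array","items":{"type":"number"}}},"squeeze":{"type":"number"}},"required":["moves"]}

```bash
mkdir -p pics; cat > h.py <<'E'
import numpy as np, cv2
from bench import state, get_image, close_job
def cap(n):
    d=get_image(n); K=d["intrinsics"];T=d["cam_to_world"]; z=d["depth"].astype(float)
    v,u=np.mgrid[0:384,0:512]
    P=np.stack([(u-K[0,2])/K[0,0]*z,(v-K[1,2])/K[1,1]*z,z],-1)@T[:3,:3].T+T[:3,3]
    P[z==0]=np.nan
    d["P"]=P
    return d
def ray(d,u,v,h):
    K=d["intrinsics"];T=d["cam_to_world"]
    r=T[:3,:3]@np.array([(u-K[0,2])/K[0,0],(v-K[1,2])/K[1,1],1]); c=T[:3,3]
    return c+r*(h-c[2])/r[2]
def save(d,n,crop=None,s=1.5):
    im=d["color"][:,:,::-1]
    if crop: im=im[crop[1]:crop[3],crop[0]:crop[2]]
    cv2.imwrite("pics/"+n,cv2.resize(im,None,fx=s,fy=s,interpolation=cv2.INTER_CUBIC))
E
python3 - <<'E'
from h import *
for n in("top","side"):
    d=cap(n);save(d,n+"0.png");print(n,d["intrinsics"],d["cam_to_world"].round(3))
    import pickle;pickle.dump(d,open(n+".pkl","wb"))
s=state();print(s["tool_pos"],s["tcp_rot"],s["opening"],s["time"])
E
```

```text
top [[447.97387528   0.         256.52253657]
 [  0.         447.97387528 191.54374286]
 [  0.           0.           1.        ]] [[-2.000e-03 -9.900e-01  1.410e-01  2.760e-01]
 [-1.000e+00 -1.000e-03 -1.700e-02  5.400e-02]
 [ 1.700e-02 -1.410e-01 -9.900e-01  1.417e+00]
 [ 0.000e+00  0.000e+00  0.000e+00  1.000e+00]]
side [[444.63017187   0.         252.49987267]
 [  0.         444.63017187 196.38554145]
 [  0.           0.           1.        ]] [[-0.944 -0.153  0.292  0.089]
 [-0.329  0.476 -0.816  1.153]
 [-0.014 -0.866 -0.499  0.749]
 [ 0.     0.     0.     1.   ]]
[ 0.24322413 -0.54792182  0.23052389] [-7.45213740e-04  9.78261277e-01  2.07374767e-01 -1.56498587e-04] 0.08528107111989051 0.1
```

View pics/top0.png

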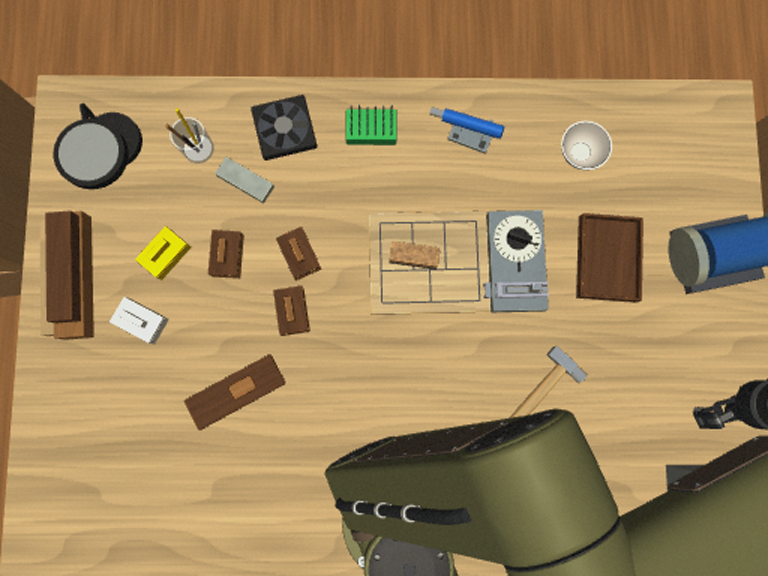

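View pics/side0.png

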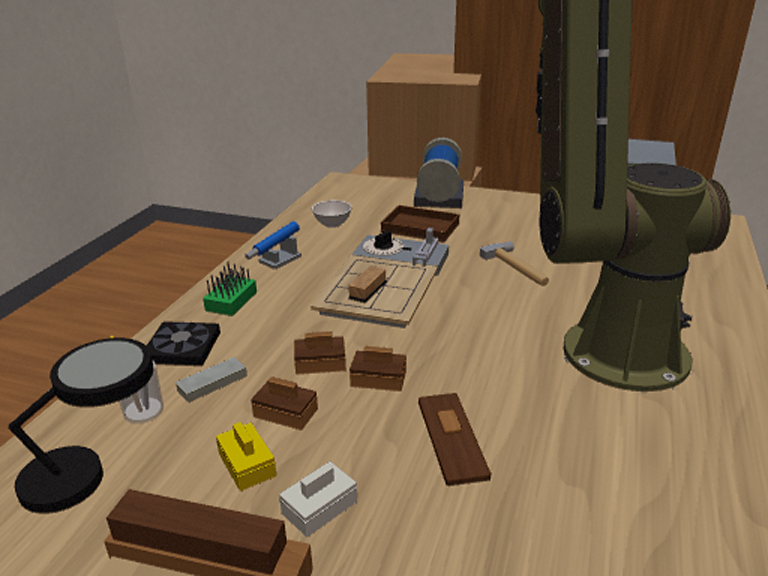

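The top view shows three brown boxes at about (226,253), (298,252) and (292,310). It also shows the slab around (425,262), the dial at (518,238), the bolt at (520,290), the tray at (610,257), and the yellow and white look-alikes. I'll measure these next.

```bash
cat >> h.py <<'E'
def region(d,lo,hi,box,cm=None):
    P=d["P"]; m=(P[...,2]>lo)&(P[...,2]<hi)&(P[...,0]>box[0])&(P[...,0]<box[1])&(P[...,1]>box[2])&(P[...,1]<box[3])
    if cm is not None: m&=cm
    return m
def blobs(d,m,amin=20):
    P=d["P"];n,l,st,c=cv2.connectedComponentsWithStats(m.astype(np.uint8),connectivity=4)
    out=[]
    for i in range(1,n):
        if st[i,4]<amin: continue
        p=P[l==i]; r=cv2.minAreaRect((p[:,:2]*1000).astype(np.float32))
        (cx,cy),(w,h),a=r
        if w<h: w,h,a=h,w,a+90
        out.append((round(cx,1),round(cy,1),round(w,1),round(h,1),round((a+90)%180-90,1),round(float(np.median(p[:,2]))*1000,1),int(st[i,4])))
    return out
E
python3 - <<'E'
from h import *
import pickle
d=pickle.load(open("top.pkl","rb"))
W=(0.2,0.9,-0.6,0.75)
print("bench z",np.nanmedian(d["P"][300:330,20:40,2]))
for nm,lo,hi in(("fin",.058,.078),("lid",.033,.047),("slab",.022,.036),("sander",.056,.075)):
    print(nm);[print("  ",b) for b in blobs(d,region(d,lo,hi,(.35,.72,-.45,.6)))]
save(d,"crop1.png",(235,130,440,220),3.9)
E
```

```text
bench z 0.00014187036822410626
fin
   (577.4, -247.9, 48.0, 14.4, 69.5, 65.5, 79)
   (547.2, 213.4, 49.9, 13.6, 26.4, 67.1, 75)
   (547.2, 496.2, 49.5, 18.1, -37.5, 66.3, 91)
   (545.6, 364.9, 49.0, 13.9, -1.4, 67.1, 82)
   (538.2, -29.3, 99.5, 41.1, 80.9, 65.0, 420)
   (426.2, 225.3, 49.9, 14.2, 8.7, 67.0, 80)
   (405.2, 538.8, 52.5, 14.0, 60.9, 67.8, 85)
lid
   (547.8, 496.7, 93.5, 62.5, -39.3, 39.5, 464)
   (546.7, 212.9, 93.9, 59.8, 25.0, 39.5, 479)
   (598.9, -254.4, 32.6, 13.3, 73.0, 36.4, 28)
   (545.8, 365.4, 95.3, 60.7, -2.3, 39.6, 474)
   (562.5, -239.7, 52.1, 32.9, 61.8, 37.1, 100)
   (567.6, -283.6, 30.2, 14.7, -13.6, 34.6, 25)
   (469.4, -247.1, 82.3, 34.7, -89.5, 41.9, 117)
   (425.4, 225.4, 94.1, 60.4, 9.2, 39.7, 489)
   (456.1, -271.1, 74.1, 8.7, -85.1, 42.2, 45)
   (405.8, 540.5, 95.4, 60.4, 62.2, 39.7, 514)
slab
   (700.4, 330.3, 38.1, 14.3, 15.5, 23.6, 31)
   (530.1, -123.1, 371.9, 216.0, -88.5, 29.7, 6573)
   (542.2, -415.0, 183.2, 72.0, -1.0, 28.3, 214)
   (462.2, -275.3, 61.7, 1.3, 89.6, 29.6, 21)
   (379.7, 502.1, 44.6, 4.4, -28.7, 29.9, 25)
sander
   (577.4, -247.9, 48.0, 14.4, 69.5, 65.4, 80)
   (547.1, 213.4, 50.1, 13.6, 26.3, 67.1, 77)
   (547.2, 496.2, 49.5, 18.1, -37.5, 66.2, 95)
   (545.6, 364.9, 49.0, 13.9, -1.4, 66.9, 83)
   (538.2, -29.3, 99.5, 41.1, 80.9, 65.0, 423)
   (426.2, 225.3, 49.9, 14.2, 8.7, 67.0, 80)
   (405.2, 538.8, 52.5, 14.0, 60.9, 67.8, 86)
```

View pics/crop1.png

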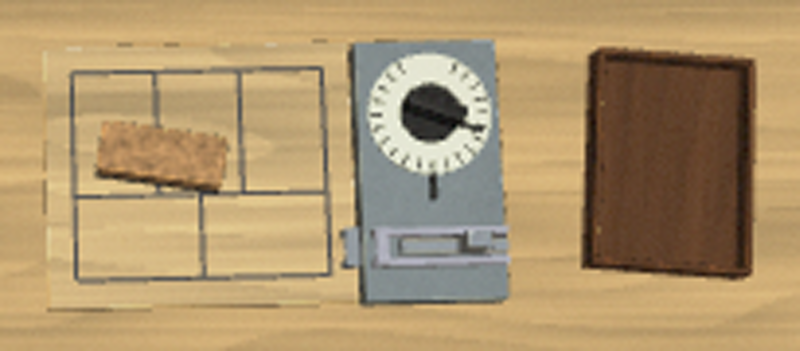

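The crop shows the pointer right and slightly down from the knob, and the zero mark straight below it. The bolt is drawn back, and the tray interior is visible. The heights and sizes match the figures given: fins 67 mm, slab 30 mm, sander 99×41 mm.

```bash
cat >> h.py <<'E'
from scipy.spatial.transform import Rotation as Ro
def plan(*ts):
    s=state();q=s["tcp_rot"];R0=Ro.from_quat([q[1],q[2],q[3],q[0]]);p=np.array(s["tool_pos"])
    x=R0.as_matrix()[:,0];print("t",round(s["time"],2),"at",(p*1000).round(1),"psi",round(np.degrees(np.arctan2(x[1],x[0])),1),"q6",round(s["q"][5],2),"F",np.round(s["wrist_force"],1),"open",round(s["opening"]*1000,1),"grip",round(float(np.max(s["grip_force"])),1))
    for X,Y,Z,psi in ts:
        a=np.radians(psi);R=np.array([[np.cos(a),np.sin(a),0],[np.sin(a),-np.cos(a),0],[0,0,-1]])
        r=(R0.inv()*Ro.from_matrix(R)).as_rotvec();t=R0.inv().apply(np.array([X,Y,Z])/1000-p)*100
        print((X,Y,Z,psi),"->",r.round(3),t.round(2))
SC=np.array([528.5,-62.6]);YAW=1.5
def sc(x,y):
    c,s=np.cos(np.radians(YAW)),np.sin(np.radians(YAW));return SC+[c*x-s*y,s*x+c*y]
E
python3 - <<'E'
from h import *
import pickle
d=pickle.load(open("top.pkl","rb"))
print("bolt",blobs(d,region(d,.07,.09,(.4,.55,-.35,-.1)),5))
print("tray rim corners",*[ray(d,235+u/3.9,130+v/3.9,.03)[:2].round(3) for u,v in((588,50),(755,57),(750,277),(583,267))])
# slab only, excluding sander, housing
P=d["P"];m=region(d,.022,.036,(.38,.7,-.32,.1));n,l,st,c=cv2.connectedComponentsWithStats(m.astype(np.uint8))
k=1+st[1:,4].argmax();p=P[l==k]*1000
print(cv2.minAreaRect(p[:,:2].astype(np.float32)))
for ax in(0,1):
  for sgn in(-1,1):
    e=[];o=1-ax
    for b in np.arange(-300,650,5):
        w=p[(p[:,o]>b)&(p[:,o]<b+5)]
        if len(w)>20: e.append((b+2.5,(sgn*(sgn*w[:,ax]).max())))
    e=np.array(e)[2:-2];f=np.polyfit(e[:,0],e[:,1],1);print(ax,sgn,np.degrees(f[0]).round(2),np.polyval(f,[-62.6 if ax==0 else 528.5]).round(1),np.std(e[:,1]-np.polyval(f,e[:,0])).round(2))
plan((538,-29,150,81),(538,-29,36,81))
E
```

```text
bolt [(468.2, -275.5, 20.2, 12.4, -88.2, 78.4, 35)]
tray rim corners [ 0.63  -0.383] [ 0.625 -0.52 ] [ 0.443 -0.506] [ 0.451 -0.371]
((530.1100463867188, -123.06765747070312), (215.97572326660156, 371.87249755859375), 1.4687225818634033)
0 -1 -1.46 [422.1] 1.15
0 1 -1.44 [634.2] 1.29
1 -1 -11.83 [-292.4] 32.96
1 1 1.38 [61.5] 0.82
t 0.1 at [ 243.2 -547.9  230.5] psi 23.9 q6 1.57 F [-0.2  0.6  0.5] open 85.3 grip 0.0
(538, -29, 150, 81) -> [-0.001 -0.001 -0.996] [ 48.   -35.46   8.11]
(538, -29, 36, 81) -> [-0.001 -0.001 -0.996] [ 48.   -35.44  19.51]
```

>>> apply_moves(
  moves=[
    [0, 0, -1, 48, -35.5, 8, 8.5],
    [0, 0, -1, 48, -35.5, 8, 8.5],
    [0, 0, -1, 48, -35.5, 8, 8.5],
    [0, 0, -1, 48, -35.5, 8, 8.5],
    [0, 0, -1, 48, -35.5, 8, 8.5],
    [0, 0, -1, 48, -35.5, 8, 8.5],
    [0, 0, -1, 48, -35.5, 8, 8.5],
    [0, 0, -1, 48, -35.5, 8, 8.5],
    [0, 0, -1, 48, -35.5, 8, 8.5],
    [0, 0, -1, 48, -35.5, 8, 8.5],
    [0, 0, -1, 48, -35.5, 8, 8.5],
    [0, 0, -1, 48, -35.5, 8, 8.5],
    [0, 0, -1, 48, -35.5, 8, 8.5],
  ],
)

```text
time: 1.72
tool_pos: [0.5376, -0.0302, 0.1514]
tcp_rot: [0.0, 0.76, 0.65, -0.0]
wrist_force: [0.2, 0.4, 0.2]
opening: 0.085
grip_force: 0.0
```

```bash
python3 - <<'E'
from h import *
plan((538.2,-29.3,38,81))
d=cap("side");print(blobs(d,region(d,.058,.075,(.2,.72,.12,.6)),20))
E
```

```text
t 1.73 at [537.6 -30.2 151.4] psi 81.1 q6 1.67 F [0.2 0.4 0.2] open 85.0 grip 0.0
(538.2, -29.3, 38, 81) -> [-0.     0.     0.003] [ 0.1   0.05 11.34]
[(546.7, 214.7, 49.8, 16.4, 23.2, 66.2, 100), (425.0, 227.8, 49.7, 17.9, 9.3, 66.3, 108), (545.4, 366.7, 51.0, 17.0, -2.8, 67.1, 124), (547.4, 499.2, 52.0, 14.7, -40.0, 68.0, 130), (405.6, 541.9, 50.0, 16.4, 61.6, 67.5, 188)]
```

>>> apply_moves(
  moves=[
    [0, 0, 0, 0.1, 0, 6, 8.5],
    [0, 0, 0, 0.1, 0, 11.3, 8.5],
    [0, 0, 0, 0.1, 0, 11.3, 8.5],
    [0, 0, 0, 0.1, 0, 11.3, 3],
    [0, 0, 0, 0.1, 0, 11.3, 3],
    [0, 0, 0, 0.1, 0, 11.3, 3],
    [0, 0, 0, 0.1, 0, 11.3, 3],
    [0, 0, 0, 0.1, 0, 11.3, 3],
    [0, 0, 0, 0.1, 0, 11.3, 3],
    [0, 0, 0, 0.1, 0, 6, 3],
    [0, 0, 0, 0.1, 0, 0, 3],
    [0, 0, 0, 0.1, 0, 0, 3],
  ],
  squeeze=40,
)

```text
time: 3.28
tool_pos: [0.5426, -0.0284, 0.1575]
tcp_rot: [0.004, 0.759, 0.651, 0.004]
wrist_force: [0.4, 0.0, -1.5]
opening: 0.0395
grip_force: 41.1
```

```bash
python3 - <<'E'
from h import *
plan((537,-445,130,-4),(537,-445,17,-4))
d=cap("top");P=d["P"]
print([np.nanmedian(P[int(130+v/3.9),int(235+u/3.9)],0).round(3) for u,v in((660,170),)],P[int(130+160/3.9),int(235+670/3.9)])
m=region(d,.02,.036,(.4,.7,-.54,-.34)); print(blobs(d,cv2.morphologyEx(m.astype(np.uint8),cv2.MORPH_CLOSE,np.ones((5,5)))))
E
```

```text
t 3.27 at [542.6 -28.4 157.5] psi 81.2 q6 1.67 F [ 0.4  0.  -1.5] open 39.5 grip 41.1
(537, -445, 130, -4) -> [ 0.008 -0.009  1.488] [-41.27   5.76   2.77]
(537, -445, 17, -4) -> [ 0.008 -0.009  1.488] [-41.28   5.64  14.07]
[np.float64(0.005)] [ 0.54257719 -0.45001151  0.01066154]
[(540.1, -449.0, 181.7, 134.1, -4.7, nan, 505)]
```

>>> apply_moves(
  moves=[
    [0, 0, 1.49, -41.3, 6, 2, 3],
    [0, 0, 1.49, -41.3, 6, 2, 3],
    [0, 0, 1.49, -41.3, 6, 2, 3],
    [0, 0, 1.49, -41.3, 6, 2, 3],
    [0, 0, 1.49, -41.3, 6, 2, 3],
    [0, 0, 1.49, -41.3, 6, 2, 3],
    [0, 0, 1.49, -41.3, 6, 2, 3],
    [0, 0, 1.49, -41.3, 6, 2, 3],
    [0, 0, 1.49, -41.3, 6, 2, 3],
    [0, 0, 1.49, -41.3, 6, 2, 3],
    [0, 0, 1.49, -41.3, 6, 2, 3],
    [0, 0, 1.49, -41.3, 6, 2, 3],
  ],
)

```text
time: 4.82
tool_pos: [0.5348, -0.445, 0.1315]
tcp_rot: [0.0, 0.999, -0.035, 0.0]
wrist_force: [0.4, 0.1, -0.8]
opening: 0.0392
grip_force: 41.1
```

```bash
python3 - <<'E'
from h import *
plan((540,-446,16,-4.5))
d=cap("side");P=d["P"]
m=region(d,.085,.2,(.44,.64,-.53,-.36));print(blobs(d,m))
E
```

```text
t 4.83 at [ 534.8 -445.   131.5] psi -4.0 q6 2.52 F [ 0.4  0.1 -0.8] open 39.2 grip 41.1
(540, -446, 16, -4.5) -> [ 0.    -0.     0.008] [ 0.52  0.06 11.55]
[(531.2, -441.9, 102.4, 92.9, 36.5, 152.0, 404)]
```

>>> apply_moves(
  moves=[
    [0, 0, 0, 0.5, 0, 5, 3],
    [0, 0, 0, 0.5, 0, 9, 3],
    [0, 0, 0, 0.5, 0, 10.5, 3],
    [0, 0, 0, 0.5, 0, 11.6, 3],
    [0, 0, 0, 0.5, 0, 11.6, 3],
    [0, 0, 0, 0.5, 0, 11.6, 3],
    [0, 0, 0, 0.5, 0, 11.6, 5.5],
    [0, 0, 0, 0.5, 0, 11.6, 5.5],
    [0, 0, 0, 0.5, 0, 11.6, 5.5],
    [0, 0, 0, 0.5, 0, 11.6, 5.5],
    [0, 0, 0, 0.5, 0, 6, 5.5],
    [0, 0, 0, 0.5, 0, 0, 5.5],
    [0, 0, 0, 0.5, 0, 0, 5.5],
    [0, 0, 0, 0.5, 0, 0, 5.5],
  ],
)

```text
time: 6.62
tool_pos: [0.5395, -0.4458, 0.1312]
tcp_rot: [0.0, 0.999, -0.036, 0.0]
wrist_force: [0.2, 0.5, -1.1]
opening: 0.0551
grip_force: 0.0
```

```bash
python3 - <<'E'
from h import *
d=cap("side");P=d["P"];save(d,"side1.png",(220,100,400,240),4)
print(blobs(d,region(d,.036,.052,(.44,.64,-.53,-.36))))
plan((577.4,-247.9,120,69.5),(577.4,-247.9,37,69.5))
E
```

```text
[(536.2, -440.7, 99.5, 49.7, -6.7, 40.9, 124)]
t 6.67 at [ 538.9 -445.3  130. ] psi -4.1 q6 2.52 F [ 0.4  0.7 -0.5] open 54.9 grip 0.0
(577.4, -247.9, 120, 69.5) -> [-2.000e-03  1.000e-03 -1.285e+00] [  2.42 -19.96   1.02]
(577.4, -247.9, 37, 69.5) -> [-2.000e-03  1.000e-03 -1.285e+00] [  2.43 -19.95   9.32]
```

View pics/side1.png

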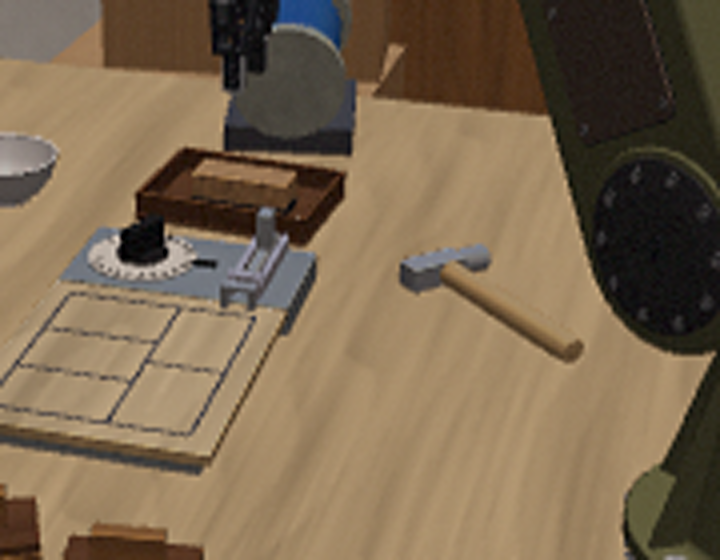

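The sander sits in the tray, at about (245,178) in the crop, with its top at 41 mm. Next is the knob.

>>> apply_moves(
  moves=[
    [0, 0, -1.28, 2.4, -20, 0, 5.5],
    [0, 0, -1.28, 2.4, -20, 0, 5.5],
    [0, 0, -1.28, 2.4, -20, 0, 5.5],
    [0, 0, -1.28, 2.4, -20, 0, 5.5],
    [0, 0, -1.28, 2.4, -20, 0, 5.5],
    [0, 0, -1.28, 2.4, -20, 0, 5.5],
    [0, 0, -1.28, 2.4, -20, 0, 5.5],
    [0, 0, -1.28, 2.4, -20, 0, 5.5],
    [0, 0, -1.28, 2.4, -20, 0, 5.5],
    [0, 0, -1.28, 2.4, -20, 4, 5.5],
    [0, 0, -1.28, 2.4, -20, 4, 5.5],
  ],
)

```text
time: 8.05
tool_pos: [0.5751, -0.2469, 0.0882]
tcp_rot: [-0.003, 0.824, 0.567, -0.002]
wrist_force: [-0.7, 0.2, -0.5]
opening: 0.0551
grip_force: 0.0
```

```bash
python3 - <<'E'
from h import *
plan((577.4,-247.9,37,69.5))
E
```

```text
t 8.05 at [ 575.1 -246.9   88.2] psi 69.1 q6 1.53 F [-0.7  0.2 -0.5] open 55.1 grip 0.0
(577.4, -247.9, 37, 69.5) -> [-0.007 -0.    -0.007] [-0.01  0.28  5.11]
```

>>> apply_moves(
  moves=[
    [0, 0, 0, 0, 0.1, 3, 5.5],
    [0, 0, 0, 0, 0.1, 5.2, 5.5],
    [0, 0, 0, 0, 0.1, 5.2, 5.5],
    [0, 0, 0, 0, 0.1, 5.2, 5.5],
  ],
)

```text
time: 8.55
tool_pos: [0.5797, -0.2488, 0.0408]
tcp_rot: [0.001, 0.823, 0.568, 0.0]
wrist_force: [0.1, 0.8, 0.3]
opening: 0.055
grip_force: 0.0
```

```bash
python3 - <<'E'
from h import *
plan((577.4,-247.9,37,69.5))
E
```

```text
t 8.55 at [ 579.7 -248.8   40.8] psi 69.2 q6 1.53 F [0.1 0.8 0.3] open 55.0 grip 0.0
(577.4, -247.9, 37, 69.5) -> [ 0.001  0.    -0.006] [ 0.   -0.25  0.38]
```

Now I'll close on the bar and turn it 1.19 rad clockwise.

>>> apply_moves(
  moves=[
    [0, 0, 0, 0, -0.2, 0.3, 1],
    [0, 0, 0, 0, -0.2, 0.3, 1],
    [0, 0, 0, 0, -0.2, 0.3, 1],
    [0, 0, 0, 0, -0.2, 0.3, 1],
    [0, 0, 0, 0, -0.2, 0.3, 1],
    [0, 0, 0, 0, -0.2, 0.3, 1],
    [0, 0, 0.15, 0, -0.2, 0.3, 1],
    [0, 0, 0.3, 0, -0.2, 0.3, 1],
    [0, 0, 0.45, 0, -0.2, 0.3, 1],
    [0, 0, 0.6, 0, -0.2, 0.3, 1],
    [0, 0, 0.75, 0, -0.2, 0.3, 1],
    [0, 0, 0.9, 0, -0.2, 0.3, 1],
    [0, 0, 1.05, 0, -0.2, 0.3, 1],
    [0, 0, 1.18, 0, -0.2, 0.3, 1],
    [0, 0, 1.18, 0, -0.2, 0.3, 1],
    [0, 0, 1.18, 0, -0.2, 0.3, 1],
    [0, 0, 1.18, 0, -0.2, 0.3, 1],
  ],
  squeeze=30,
)

```text
time: 10.68
tool_pos: [0.5801, -0.2495, 0.0385]
tcp_rot: [0.002, 1.0, 0.014, 0.003]
wrist_force: [4.4, -3.0, 4.9]
opening: 0.0131
grip_force: 35.7
```

```bash
python3 - <<'E'
from h import *
plan((577.4,-247.9,37,1.5))
E
```

```text
t 10.68 at [ 580.1 -249.5   38.5] psi 1.6 q6 2.71 F [ 4.4 -3.   4.9] open 13.1 grip 35.7
(577.4, -247.9, 37, 1.5) -> [ 0.003 -0.006  0.001] [-0.26 -0.17  0.15]
```

>>> apply_moves(
  moves=[
    [0, 0, 0, 0, -0.1, 0.2, 5],
    [0, 0, 0, 0, -0.1, 0.2, 5],
    [0, 0, 0, 0, -0.1, 0.2, 5],
    [0, 0, 0, 0, -0.1, -5, 5],
    [0, 0, 0, 0, 0, -11, 5],
    [0, 0, -0.2, -11, 2.7, -12, 5],
    [0, 0, -1.57, -11, 2.7, -12, 5],
    [0, 0, -1.57, -11, 2.7, -12, 5],
    [0, 0, -1.57, -11, 2.7, -12, 5],
    [0, 0, -1.57, -11, 2.7, -12, 5],
    [0, 0, -1.57, -11, 2.7, -12, 5],
    [0, 0, -1.57, -11, 2.7, -12, 5],
    [0, 0, -1.57, -11, 2.7, -12, 5],
    [0, 0, -1.57, -11, 2.7, -12, 5],
    [0, 0, -1.57, -11, 2.7, -12, 5],
    [0, 0, -1.57, -11, 2.7, -12, 5],
  ],
)

```text
time: 12.68
tool_pos: [0.4675, -0.2775, 0.1559]
tcp_rot: [-0.001, 0.698, 0.716, -0.0]
wrist_force: [-0.4, 0.0, 0.8]
opening: 0.0498
grip_force: 0.0
```

```bash
python3 - <<'E'
from h import *
d=cap("top");save(d,"top2.png",(300,120,400,220),6)
print(blobs(d,region(d,.058,.075,(.52,.65,-.32,-.18))))
plan((468.2,-275.5,120,91.5),(468.2,-275.5,49,91.5))
E
```

```text
[(578.2, -248.6, 48.7, 14.5, 2.5, 64.7, 76)]
t 12.72 at [ 467.6 -277.6  156. ] psi 91.5 q6 1.01 F [ 0.6 -0.3  0.2] open 49.9 grip 0.0
(468.2, -275.5, 120, 91.5) -> [-0.001 -0.    -0.   ] [0.2  0.07 3.6 ]
(468.2, -275.5, 49, 91.5) -> [-0.001 -0.    -0.   ] [ 0.2   0.08 10.7 ]
```

View pics/top2.png

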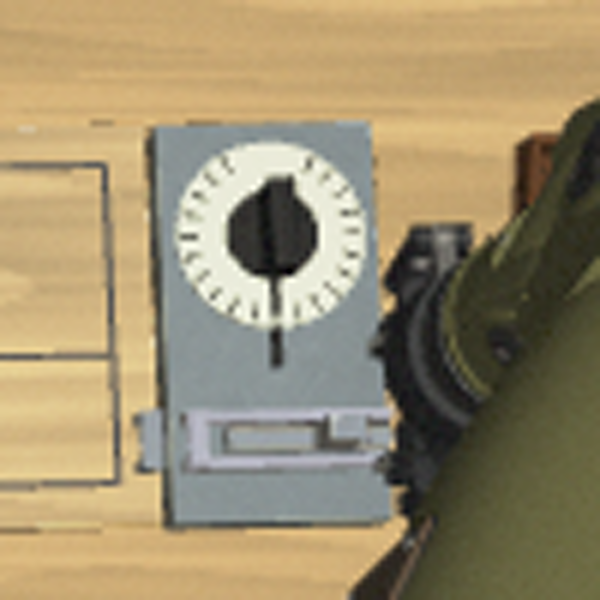

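The pointer at (276,290) lines up with the zero mark at (277,345). Next I'll grip the bolt tab, which is still at its start position.

>>> apply_moves(
  moves=[
    [0, 0, 0, 0.2, 0.1, 5, 5],
    [0, 0, 0, 0.2, 0.1, 9, 5],
    [0, 0, 0, 0.2, 0.1, 10.6, 5],
    [0, 0, 0, 0.2, 0.1, 10.6, 5],
    [0, 0, 0, 0.2, 0.1, 10.6, 1],
    [0, 0, 0, 0.2, 0.1, 10.6, 1],
    [0, 0, 0, 0.2, 0.1, 10.6, 1],
    [0, 0, 0, 0.2, 0.1, 10.6, 1],
    [0, 0, 0, 0.2, 0.1, 10.6, 1],
    [0, 0, 0, 1.2, 0.1, 10.6, 1],
    [0, 0, 0, 2.2, 0.1, 10.6, 1],
    [0, 0, 0, 3.2, 0.1, 10.6, 1],
    [0, 0, 0, 4.2, 0.1, 10.6, 1],
    [0, 0, 0, 4.8, 0.1, 10.6, 1],
    [0, 0, 0, 5.2, 0.1, 10.6, 1],
    [0, 0, 0, 5.2, 0.1, 10.6, 1],
    [0, 0, 0, 5.2, 0.1, 10.6, 1],
  ],
  squeeze=40,
)

```text
time: 14.85
tool_pos: [0.4689, -0.2291, 0.0519]
tcp_rot: [0.003, 0.698, 0.716, -0.002]
wrist_force: [-0.1, -9.2, 3.1]
opening: 0.0137
grip_force: 40.2
```

```bash
python3 - <<'E'
from h import *
plan((468.2,-225.5,49,91.5))
E
```

```text
t 14.85 at [ 468.9 -229.1   51.9] psi 91.5 q6 1.09 F [-0.1 -9.2  3.1] open 13.7 grip 40.2
(468.2, -225.5, 49, 91.5) -> [ 0.002  0.007 -0.001] [ 0.37 -0.06  0.29]
```

>>> apply_moves(
  moves=[
    [0, 0, 0, 0.2, 0, 0, 1],
    [0, 0, 0, 0.4, 0, 0, 1],
    [0, 0, 0, 0.5, 0, 0, 1],
    [0, 0, 0, 0.5, 0, 0, 1],
  ],
)

```text
time: 15.35
tool_pos: [0.469, -0.2289, 0.052]
tcp_rot: [0.007, 0.699, 0.715, -0.005]
wrist_force: [-0.0, -25.5, -5.0]
opening: 0.0133
grip_force: 39.1
```

```bash
python3 - <<'E'
from h import *
plan((468.2,-225.5,49,91.5))
E
```

```text
t 15.35 at [ 469.  -228.9   52. ] psi 91.3 q6 1.1 F [ -0.  -25.5  -5. ] open 13.3 grip 39.1
(468.2, -225.5, 49, 91.5) -> [ 0.001  0.017 -0.003] [ 0.35 -0.07  0.3 ]
```

>>> apply_moves(
  moves=[
    [0, 0, 0, -0.4, 0, 0, 1],
    [0, 0, 0, -0.4, 0, 0, 5],
    [0, 0, 0, -0.4, 0, 0, 5],
    [0, 0, 0, -0.4, 0, 0, 5],
    [0, 0, 0, -0.4, 0, -6, 5],
    [0, 0, 0, -0.4, 0, -12, 5],
    [0, 0, 0, -0.4, 0, -12, 5],
    [0, 0, -1.7, 45, -4.3, -12, 5],
    [0, 0, -1.7, 45, -4.3, -12, 5],
    [0, 0, -1.7, 45, -4.3, -12, 5],
    [0, 0, -1.7, 45, -4.3, -12, 5],
    [0, 0, -1.7, 45, -4.3, -12, 5],
    [0, 0, -1.7, 45, -4.3, -12, 5],
    [0, 0, -1.7, 45, -4.3, -12, 5],
    [0, 0, -1.7, 45, -4.3, -12, 5],
    [0, 0, -1.7, 45, -4.3, -12, 5],
    [0, 0, -1.7, 45, -4.3, -12, 5],
    [0, 0, -1.7, 45, -4.3, -12, 5],
    [0, 0, -1.7, 45, -4.3, -12, 5],
  ],
)

```text
time: 17.73
tool_pos: [0.4121, 0.2275, 0.1701]
tcp_rot: [-0.0, -0.077, 0.997, -0.0]
wrist_force: [0.2, -0.7, 0.2]
opening: 0.0504
grip_force: 0.0
```

```bash
python3 - <<'E'
from h import *
d=cap("top");save(d,"top3.png",None,1.5)
print("bolt",blobs(d,region(d,.07,.09,(.4,.55,-.35,-.1)),5))
print("knob",blobs(d,region(d,.058,.075,(.52,.65,-.32,-.18))))
print("fins",blobs(d,region(d,.058,.078,(.2,.8,.1,.7))))
d=cap("side");print("fins",blobs(d,region(d,.058,.078,(.2,.8,.1,.7))))
plan((426.2,225.3,120,188.7),(426.2,225.3,41,188.7))
E
```

```text
bolt [(466.9, -227.8, 19.0, 15.4, 88.0, 77.6, 35)]
knob [(578.1, -248.7, 49.0, 14.9, 1.7, 64.8, 74)]
fins [(763.9, 420.9, 64.0, 21.8, -49.3, 69.3, 55), (510.8, 656.7, 219.2, 8.0, 4.0, 68.2, 217), (546.7, 213.3, 50.5, 13.6, 26.6, 67.2, 76), (548.2, 496.8, 48.7, 17.1, -41.2, 66.4, 90), (405.8, 540.1, 50.6, 14.2, 60.5, 67.3, 84)]
fins [(546.8, 214.5, 49.7, 19.6, 24.6, 66.6, 101), (425.7, 228.1, 50.2, 18.7, 4.0, 66.5, 106), (756.5, 446.1, 58.9, 18.8, 74.0, 65.8, 102), (544.3, 366.1, 51.8, 17.5, -3.4, 67.2, 122), (547.8, 498.2, 51.9, 14.3, -39.5, 67.9, 127), (405.6, 542.0, 50.2, 15.5, 61.9, 67.8, 187), (403.5, 680.7, 59.8, 28.9, 60.8, 68.4, 198)]
t 17.82 at [412.3 227.6 170.3] psi -171.1 q6 0.35 F [0.1 1.  1.1] open 50.3 grip 0.0
(426.2, 225.3, 120, 188.7) -> [ 0.    -0.     0.003] [-1.34 -0.44  5.03]
(426.2, 225.3, 41, 188.7) -> [ 0.    -0.     0.003] [-1.34 -0.44 12.93]
```

View pics/top3.png

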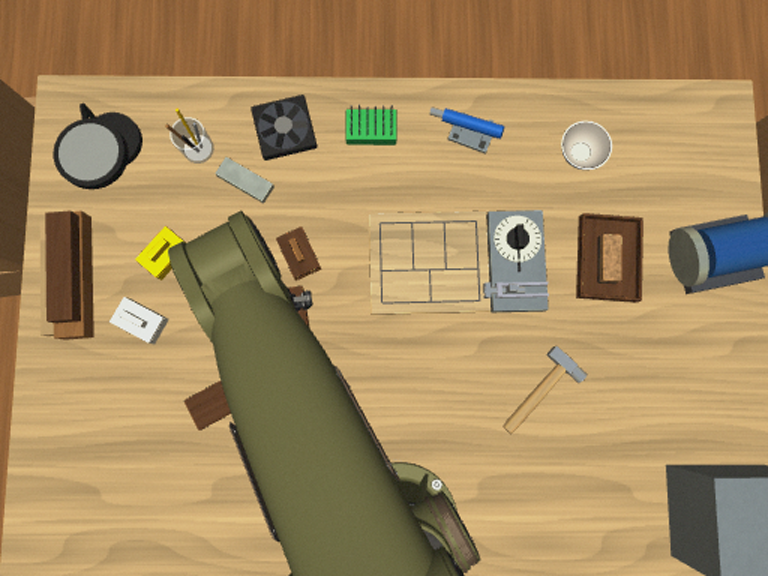

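The arm is over box A. The knob points at zero, the sander is in the tray, and nothing was hidden under the start pose. There are exactly three boxes. I'll check the bolt travel more closely.

```bash
python3 - <<'E'
from h import *
import pickle
t1=cap("top");s1=cap("side")
for nm,a,b in(("top",pickle.load(open("top.pkl","rb")),t1),("side",pickle.load(open("side.pkl","rb")),s1)):
    for d in(a,b):
        m=region(d,.066,.09,(.44,.5,-.33,-.19));p=d["P"][m]*1000
        print(nm,m.sum(),"y",np.percentile(p[:,1],[0,5,50,95,100]).round(1),"x",p[:,0].mean().round(1),"mean",p.mean(0).round(1))
save(s1,"side2.png",(270,150,310,185),16)
save(t1,"top4.png",(318,180,372,205),14)
im=np.vstack([cv2.resize(cv2.imread("pics/"+f),(640,h)) for f,h in(("side2.png",420),("top4.png",170))]);cv2.imwrite("pics/b.png",im)
E
```

```text
top 36 y [-285.6 -283.7 -273.5 -265.7 -265.5] x 467.6 mean [ 467.6 -274.3   78.4]
top 37 y [-237.5 -236.3 -227.5 -218.6 -217.8] x 466.9 mean [ 466.9 -227.4   78.8]
side 26 y [-284.1 -281.  -269.9 -261.6 -260.9] x 467.8 mean [ 467.8 -270.5   75.3]
side 28 y [-240.2 -236.2 -221.1 -214.9 -213.5] x 466.0 mean [ 466.  -223.2   75.2]
```

View pics/b.png

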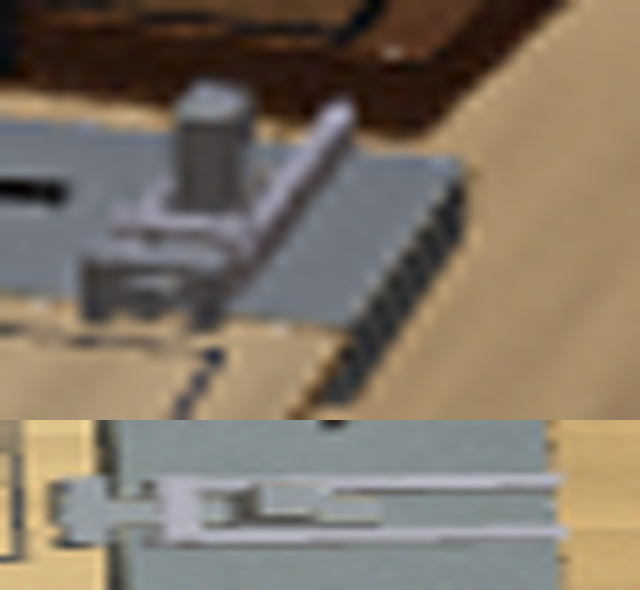

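The bolt is home. The rod sits in the keeper with the tab at the track's end, and it met a rigid stop at 25 N. Now box A.

>>> apply_moves(
  moves=[
    [0, 0, 0, -1.3, -0.4, 5, 5],
    [0, 0, 0, -1.3, -0.4, 10, 5],
    [0, 0, 0, -1.3, -0.4, 12.7, 5],
    [0, 0, 0, -1.3, -0.4, 12.7, 5],
    [0, 0, 0, -1.3, -0.4, 12.7, 5],
    [0, 0, 0, -1.3, -0.4, 12.7, 1],
    [0, 0, 0, -1.3, -0.4, 12.7, 1],
    [0, 0, 0, -1.3, -0.4, 12.7, 1],
    [0, 0, 0, -1.3, -0.4, 12.7, 1],
    [0, 0, 0, -1.3, -0.4, 12.7, 1],
    [0, 0, 0, -1.3, -0.4, 12.7, 1],
    [0, 0, 0, -1.3, -0.4, 7, 1],
    [0, 0, 0, -1.3, -0.4, 2, 1],
    [0, 0, 0, -1.3, -0.4, 0, 1],
    [0, 0, 0, -1.3, -0.4, 0, 1],
    [0, 0, 0, -1.3, -0.4, 0, 1],
    [0, 0, 0, -1.3, -0.4, 0, 1],
  ],
  squeeze=50,
)

```text
time: 20.05
tool_pos: [0.4245, 0.2254, 0.1687]
tcp_rot: [-0.001, -0.078, 0.997, -0.001]
wrist_force: [-0.9, 0.2, -1.3]
opening: 0.0129
grip_force: 52.9
```

```bash
python3 - <<'E'
from h import *
print(sc(-51,51),sc(-51,-51),sc(34,68))
plan((*sc(-51,51).round(1),150,91.5),(*sc(-51,51).round(1),76,91.5))
d=cap("side");print(blobs(d,region(d,.15,.22,(.38,.48,.15,.3))))
E
```

```text
[476.18245206 -12.95250079] [ 478.85250079 -114.91754794] [560.70831656   6.26671434]
t 20.05 at [424.5 225.4 168.7] psi -171.0 q6 0.33 F [-0.9  0.2 -1.3] open 12.9 grip 52.9
(np.float64(476.2), np.float64(-13.0), 150, 91.5) -> [-3.000e-03 -1.000e-03  1.701e+00] [ -1.4  -24.35   1.88]
(np.float64(476.2), np.float64(-13.0), 76, 91.5) -> [-3.000e-03 -1.000e-03  1.701e+00] [ -1.42 -24.34   9.28]
[(422.5, 229.2, 94.5, 71.3, 10.5, 165.4, 690)]
```

>>> apply_moves(
  moves=[
    [0, 0, 1.7, -1.4, -24.3, 1, 1],
    [0, 0, 1.7, -1.4, -24.3, 1, 1],
    [0, 0, 1.7, -1.4, -24.3, 1, 1],
    [0, 0, 1.7, -1.4, -24.3, 1, 1],
    [0, 0, 1.7, -1.4, -24.3, 1, 1],
    [0, 0, 1.7, -1.4, -24.3, 1, 1],
    [0, 0, 1.7, -1.4, -24.3, 1, 1],
    [0, 0, 1.7, -1.4, -24.3, 1, 1],
    [0, 0, 1.7, -1.4, -24.3, 1, 1],
    [0, 0, 1.7, -1.4, -24.3, 1, 1],
    [0, 0, 1.7, -1.4, -24.3, 4, 1],
    [0, 0, 1.7, -1.4, -24.3, 6, 1],
    [0, 0, 1.7, -1.4, -24.3, 6, 1],
    [0, 0, 1.7, -1.4, -24.3, 6, 1],
    [0, 0, 1.7, -1.4, -24.3, 6, 1],
  ],
)

```text
time: 21.98
tool_pos: [0.4781, -0.0119, 0.1112]
tcp_rot: [0.001, 0.697, 0.717, 0.001]
wrist_force: [-0.2, 0.8, -2.6]
opening: 0.0129
grip_force: 52.7
```

```bash
python3 - <<'E'
from h import *
plan((*sc(-51,51).round(1),76,91.5))
d=cap("side");print("lid",blobs(d,region(d,.085,.115,(.38,.58,-.1,.1))))
print("fins",blobs(d,region(d,.058,.078,(.35,.7,.1,.7))))
E
```

```text
t 21.98 at [478.1 -11.9 111.2] psi 91.6 q6 1.52 F [-0.2  0.8 -2.6] open 12.9 grip 52.7
(np.float64(476.2), np.float64(-13.0), 76, 91.5) -> [0.002 0.    0.002] [-0.1  -0.2   3.52]
lid [(475.9, -9.8, 102.5, 61.4, -88.2, 105.5, 353)]
fins [(546.6, 215.1, 50.0, 18.9, 22.6, 66.0, 101), (544.6, 367.2, 50.1, 16.3, -2.5, 67.1, 124), (547.9, 498.4, 54.9, 13.7, -39.8, 67.9, 128), (405.3, 541.2, 50.3, 16.3, 63.4, 67.5, 187), (403.1, 678.9, 58.8, 26.3, 64.1, 68.1, 182)]
```

>>> apply_moves(
  moves=[
    [0, 0, 0, -0.1, -0.2, 2, 1],
    [0, 0, 0, -0.1, -0.2, 3, 1],
    [0, 0, 0, -0.1, -0.2, 3.7, 1],
    [0, 0, 0, -0.1, -0.2, 3.7, 1],
    [0, 0, 0, -0.1, -0.2, 3.7, 1],
    [0, 0, 0, -0.1, -0.2, 3.7, 4],
    [0, 0, 0, -0.1, -0.2, 3.7, 4],
    [0, 0, 0, -0.1, -0.2, 3.7, 4],
    [0, 0, 0, -0.1, -0.2, 3.7, 4],
    [0, 0, 0, -0.1, -0.2, -2, 4],
    [0, 0, 0, -0.1, -0.2, -7, 4],
    [0, 0, 0, -0.1, -0.2, -7, 4],
    [0, 0, 0, -0.1, -0.2, -7, 4],
  ],
)

```text
time: 23.65
tool_pos: [0.4751, -0.013, 0.18]
tcp_rot: [-0.0, 0.698, 0.717, 0.0]
wrist_force: [0.1, -1.4, 0.4]
opening: 0.0402
grip_force: 0.0
```

```bash
python3 - <<'E'
from h import *
plan((546.9,213.3,170,206.3))
E
```

```text
t 23.65 at [475.1 -13.  180. ] psi 91.5 q6 1.52 F [ 0.1 -1.4  0.4] open 40.2 grip 0.0
(546.9, 213.3, 170, 206.3) -> [ 0.    -0.    -2.003] [22.42  7.78  1.  ]
```

>>> apply_moves(
  moves=[
    [0, 0, -2, 22.4, 7.8, 0.8, 5],
    [0, 0, -2, 22.4, 7.8, 0.8, 5],
    [0, 0, -2, 22.4, 7.8, 0.8, 5],
    [0, 0, -2, 22.4, 7.8, 0.8, 5],
    [0, 0, -2, 22.4, 7.8, 0.8, 5],
    [0, 0, -2, 22.4, 7.8, 0.8, 5],
    [0, 0, -2, 22.4, 7.8, 0.8, 5],
    [0, 0, -2, 22.4, 7.8, 0.8, 5],
    [0, 0, -2, 22.4, 7.8, 0.8, 5],
    [0, 0, -2, 22.4, 7.8, 0.8, 5],
    [0, 0, -2, 22.4, 7.8, 0.8, 5],
    [0, 0, -2, 22.4, 7.8, 0.8, 5],
    [0, 0, -2, 22.4, 7.8, 0.8, 5],
    [0, 0, -2, 22.4, 7.8, 0.8, 5],
  ],
)

```text
time: 25.4
tool_pos: [0.547, 0.213, 0.1719]
tcp_rot: [-0.0, -0.226, 0.974, -0.0]
wrist_force: [0.0, 0.3, -0.5]
opening: 0.0503
grip_force: 0.0
```

```bash
python3 - <<'E'
from h import *
plan((546.9,213.3,43,206.3))
d=cap("side");print("fins",blobs(d,region(d,.058,.078,(.35,.7,.1,.7))))
d=cap("top");print("placed fin",blobs(d,region(d,.088,.108,(.38,.65,-.2,.08))),"lid",blobs(d,region(d,.064,.078,(.38,.56,-.2,.08))),"fins",blobs(d,region(d,.058,.078,(.35,.7,.1,.7))))
E
```

```text
t 25.4 at [547.  213.  171.9] psi -153.9 q6 -0.08 F [ 0.   0.3 -0.5] open 50.3 grip 0.0
(546.9, 213.3, 43, 206.3) -> [ 0.    -0.001 -0.004] [-0.02  0.03 12.89]
fins [(546.3, 216.0, 49.9, 18.7, 26.2, 66.6, 99), (545.0, 367.3, 49.7, 16.8, -1.9, 67.0, 127), (547.1, 498.8, 54.4, 14.2, -40.2, 67.8, 124), (405.8, 541.4, 52.2, 17.0, 63.1, 67.5, 191), (403.5, 679.6, 59.9, 28.9, 62.1, 68.3, 194)]
placed fin [(473.1, -11.7, 47.9, 15.5, -89.8, 96.9, 85)] lid [(473.9, -13.0, 91.8, 59.5, -89.6, 69.6, 490)] fins [(511.3, 656.1, 220.9, 7.3, 3.9, 68.1, 200), (547.8, 496.7, 49.2, 16.9, -39.1, 67.3, 90), (543.7, 368.1, 46.8, 11.9, 8.2, 67.5, 55), (405.6, 539.5, 50.9, 14.0, 61.9, 67.6, 85)]
```

>>> apply_moves(
  moves=[
    [0, 0, 0, 0, 0, 5, 5],
    [0, 0, 0, 0, 0, 10, 5],
    [0, 0, 0, 0, 0, 12.9, 5],
    [0, 0, 0, 0, 0, 12.9, 5],
    [0, 0, 0, 0, 0, 12.9, 5],
    [0, 0, 0, 0, 0, 12.9, 1],
    [0, 0, 0, 0, 0, 12.9, 1],
    [0, 0, 0, 0, 0, 12.9, 1],
    [0, 0, 0, 0, 0, 12.9, 1],
    [0, 0, 0, 0, 0, 12.9, 1],
    [0, 0, 0, 0, 0, 12.9, 1],
    [0, 0, 0, 0, 0, 7, 1],
    [0, 0, 0, 0, 0, 2, 1],
    [0, 0, 0, 0, 0, 0, 1],
    [0, 0, 0, 0, 0, 0, 1],
    [0, 0, 0, 0, 0, 0, 1],
    [0, 0, 0, 0, 0, 0, 1],
  ],
  squeeze=50,
)

```text
time: 27.62
tool_pos: [0.5461, 0.2126, 0.1705]
tcp_rot: [-0.002, -0.226, 0.974, -0.0]
wrist_force: [-1.0, 0.5, -1.7]
opening: 0.0127
grip_force: 52.2
```

```bash
sed -i 's/528.5,-62.6/528.3,-62.9/;s/YAW=1.5/YAW=1.46/' h.py; python3 - <<'E'
from h import *
plan((*sc(34,68).round(1),170,181.5))
E
```

```text
t 27.62 at [546.1 212.6 170.5] psi -153.9 q6 -0.08 F [-1.   0.5 -1.7] open 12.7 grip 52.2
(np.float64(560.6), np.float64(5.9), 170, 181.5) -> [-0.    -0.003  0.43 ] [  7.8  -19.2    0.07]
```

>>> apply_moves(
  moves=[
    [0, 0, 0.43, 7.8, -19.2, 0, 1],
    [0, 0, 0.43, 7.8, -19.2, 0, 1],
    [0, 0, 0.43, 7.8, -19.2, 0, 1],
    [0, 0, 0.43, 7.8, -19.2, 0, 1],
    [0, 0, 0.43, 7.8, -19.2, 0, 1],
    [0, 0, 0.43, 7.8, -19.2, 0, 1],
    [0, 0, 0.43, 7.8, -19.2, 4, 1],
    [0, 0, 0.43, 7.8, -19.2, 6, 1],
    [0, 0, 0.43, 7.8, -19.2, 6, 1],
    [0, 0, 0.43, 7.8, -19.2, 6, 1],
    [0, 0, 0.43, 7.8, -19.2, 6, 1],
  ],
)

```text
time: 29.0
tool_pos: [0.5628, 0.0068, 0.1136]
tcp_rot: [0.001, -0.013, 1.0, 0.0]
wrist_force: [0.6, -0.3, -1.9]
opening: 0.0127
grip_force: 52.1
```

```bash
python3 - <<'E'
from h import *
plan((*sc(34,68).round(1),75,181.5))
E
```

```text
t 29.0 at [562.8   6.8 113.6] psi -178.5 q6 -0.01 F [ 0.6 -0.3 -1.9] open 12.7 grip 52.1
(np.float64(560.6), np.float64(5.9), 75, 181.5) -> [0.    0.002 0.001] [ 0.23 -0.08  3.86]
```

>>> apply_moves(
  moves=[
    [0, 0, 0, 0.1, 0, 2, 1],
    [0, 0, 0, 0.1, 0, 3.2, 1],
    [0, 0, 0, 0.1, 0, 3.9, 1],
    [0, 0, 0, 0.1, 0, 3.9, 1],
    [0, 0, 0, 0.1, 0, 3.9, 1],
    [0, 0, 0, 0.1, 0, 3.9, 4],
    [0, 0, 0, 0.1, 0, 3.9, 4],
    [0, 0, 0, 0.1, 0, 3.9, 4],
    [0, 0, 0, 0.1, 0, 3.9, 4],
    [0, 0, 0, 0.1, 0, -2, 4],
    [0, 0, 0, 0.1, 0, -7, 4],
    [0, 0, 0, 0.1, 0, -7, 4],
    [0, 0, 0, 0.1, 0, -7, 4],
  ],
)

```text
time: 30.62
tool_pos: [0.5606, 0.0063, 0.1819]
tcp_rot: [-0.0, -0.013, 1.0, -0.0]
wrist_force: [-0.4, -0.4, -0.9]
opening: 0.0398
grip_force: 0.0
```

```bash
python3 - <<'E'
from h import *
d=cap("side");print("fins",blobs(d,region(d,.058,.078,(.35,.7,.1,.7))))
plan((545.5,365,170,178.5))
E
```

```text
fins [(543.9, 366.8, 48.9, 17.2, -3.0, 67.1, 124), (547.7, 498.4, 54.9, 14.1, -39.6, 67.8, 128), (405.9, 541.7, 49.1, 17.3, 60.3, 67.5, 184), (404.7, 680.6, 61.9, 31.7, 59.6, 68.0, 215)]
t 30.68 at [560.    6.3 181.1] psi -178.5 q6 -0.01 F [-0.3  0.5 -0.4] open 39.8 grip 0.0
(545.5, 365, 170, 178.5) -> [ 0.    -0.002  0.052] [ 0.5  35.89  1.12]
```

>>> apply_moves(
  moves=[
    [0, 0, 0.05, 0.5, 35.9, 1, 5],
    [0, 0, 0.05, 0.5, 35.9, 1, 5],
    [0, 0, 0.05, 0.5, 35.9, 1, 5],
    [0, 0, 0.05, 0.5, 35.9, 1, 5],
    [0, 0, 0.05, 0.5, 35.9, 1, 5],
    [0, 0, 0.05, 0.5, 35.9, 1, 5],
    [0, 0, 0.05, 0.5, 35.9, 1, 5],
    [0, 0, 0.05, 0.5, 35.9, 1, 5],
    [0, 0, 0.05, 0.5, 35.9, 1, 5],
    [0, 0, 0.05, 0.5, 35.9, 1, 5],
    [0, 0, 0.05, 0.5, 35.9, 1, 5],
  ],
)

```text
time: 32.05
tool_pos: [0.5467, 0.3643, 0.1726]
tcp_rot: [0.0, 0.012, 1.0, 0.0]
wrist_force: [-0.2, -0.0, -0.2]
opening: 0.0498
grip_force: 0.0
```

```bash
python3 - <<'E'
from h import *
plan((545.5,365,43,178.5))
d=cap("side");print("fins",blobs(d,region(d,.058,.078,(.35,.7,.1,.7))))
d=cap("top");print("placed lid",blobs(d,region(d,.064,.078,(.38,.65,-.2,.08))),"fin",blobs(d,region(d,.088,.108,(.38,.65,-.2,.08))));print(sc(-51,51),sc(34,68))
E
```

```text
t 32.05 at [546.7 364.3 172.6] psi 178.6 q6 0.61 F [-0.2 -0.  -0.2] open 49.8 grip 0.0
(545.5, 365, 43, 178.5) -> [0.    0.    0.001] [ 0.13  0.07 12.96]
fins [(544.5, 367.4, 49.6, 18.1, -4.1, 67.4, 120), (548.3, 497.8, 52.9, 14.2, -39.4, 67.7, 126), (405.2, 541.9, 50.0, 15.7, 59.2, 67.6, 189), (405.2, 681.7, 60.5, 29.7, 58.1, 68.1, 216)]
placed lid [(559.2, 6.3, 95.6, 58.7, -0.1, 69.5, 500), (473.7, -13.1, 91.8, 59.4, -89.9, 69.4, 485)] fin [(559.6, 5.9, 50.3, 12.3, -0.1, 97.2, 77), (474.2, -11.7, 48.1, 13.4, -90.0, 97.4, 83)]
[476.0171253  -13.21598835] [560.55638675   5.94421191]
```

>>> apply_moves(
  moves=[
    [0, 0, 0, 0.1, 0.1, 5, 5],
    [0, 0, 0, 0.1, 0.1, 10, 5],
    [0, 0, 0, 0.1, 0.1, 12.9, 5],
    [0, 0, 0, 0.1, 0.1, 12.9, 5],
    [0, 0, 0, 0.1, 0.1, 12.9, 5],
    [0, 0, 0, 0.1, 0.1, 12.9, 1],
    [0, 0, 0, 0.1, 0.1, 12.9, 1],
    [0, 0, 0, 0.1, 0.1, 12.9, 1],
    [0, 0, 0, 0.1, 0.1, 12.9, 1],
    [0, 0, 0, 0.1, 0.1, 12.9, 1],
    [0, 0, 0, 0.1, 0.1, 12.9, 1],
    [0, 0, 0, 0.1, 0.1, 7, 1],
    [0, 0, 0, 0.1, 0.1, 1, 1],
    [0, 0, 0, 0.1, 0.1, -2, 1],
    [0, 0, 0, 0.1, 0.1, -2, 1],
    [0, 0, 0, 0.1, 0.1, -2, 1],
    [0, 0, 0, 0.1, 0.1, -2, 1],
  ],
  squeeze=50,
)

```text
time: 34.28
tool_pos: [0.5442, 0.3653, 0.1898]
tcp_rot: [-0.002, 0.012, 1.0, -0.001]
wrist_force: [0.1, -0.5, -1.6]
opening: 0.0129
grip_force: 53.3
```

```bash
python3 - <<'E'
from h import *
plan((*sc(-51,-51).round(1)+[1,0],190,91.5))
E
```

```text
t 34.27 at [544.2 365.3 189.8] psi 178.6 q6 0.61 F [ 0.1 -0.5 -1.6] open 12.9 grip 53.3
(np.float64(479.6), np.float64(-115.2), 190, 91.5) -> [-4.000e-03 -1.000e-03  1.521e+00] [  5.32 -48.19   0.11]
```

>>> apply_moves(
  moves=[
    [0, 0, 1.52, 5.3, -48.2, 0, 1],
    [0, 0, 1.52, 5.3, -48.2, 0, 1],
    [0, 0, 1.52, 5.3, -48.2, 0, 1],
    [0, 0, 1.52, 5.3, -48.2, 0, 1],
    [0, 0, 1.52, 5.3, -48.2, 0, 1],
    [0, 0, 1.52, 5.3, -48.2, 0, 1],
    [0, 0, 1.52, 5.3, -48.2, 0, 1],
    [0, 0, 1.52, 5.3, -48.2, 0, 1],
    [0, 0, 1.52, 5.3, -48.2, 0, 1],
    [0, 0, 1.52, 5.3, -48.2, 0, 1],
    [0, 0, 1.52, 5.3, -48.2, 0, 1],
    [0, 0, 1.52, 5.3, -48.2, 0, 1],
    [0, 0, 1.52, 5.3, -48.2, 5, 1],
    [0, 0, 1.52, 5.3, -48.2, 8, 1],
    [0, 0, 1.52, 5.3, -48.2, 8, 1],
    [0, 0, 1.52, 5.3, -48.2, 8, 1],
    [0, 0, 1.52, 5.3, -48.2, 8, 1],
  ],
)

```text
time: 36.4
tool_pos: [0.4824, -0.1147, 0.1139]
tcp_rot: [0.001, 0.697, 0.717, 0.001]
wrist_force: [0.7, -0.5, -2.0]
opening: 0.0127
grip_force: 53.2
```

```bash
python3 - <<'E'
from h import *
plan((*sc(-51,-51).round(1)+[1,0],75,91.5))
E
```

```text
t 36.4 at [ 482.4 -114.7  113.9] psi 91.6 q6 1.31 F [ 0.7 -0.5 -2. ] open 12.7 grip 53.2
(np.float64(479.6), np.float64(-115.2), 75, 91.5) -> [0.003 0.001 0.001] [-0.04 -0.29  3.89]
```

>>> apply_moves(
  moves=[
    [0, 0, 0, 0, -0.1, 2, 1],
    [0, 0, 0, 0, -0.1, 3.2, 1],
    [0, 0, 0, 0, -0.1, 3.9, 1],
    [0, 0, 0, 0, -0.1, 3.9, 1],
    [0, 0, 0, 0, -0.1, 3.9, 1],
    [0, 0, 0, 0, -0.1, 3.9, 4],
    [0, 0, 0, 0, -0.1, 3.9, 4],
    [0, 0, 0, 0, -0.1, 3.9, 4],
    [0, 0, 0, 0, -0.1, 3.9, 4],
    [0, 0, 0, 0, -0.1, -2, 4],
    [0, 0, 0, 0, -0.1, -8, 4],
    [0, 0, 0, 0, -0.1, -10, 4],
    [0, 0, 0, -30, 2, -10, 4],
    [0, 0, 0, -30, 2, -10, 4],
    [0, 0, 0, -30, 2, -10, 4],
    [0, 0, 0, -30, 2, -10, 4],
    [0, 0, 0, -30, 2, -10, 4],
    [0, 0, 0, -30, 2, -10, 4],
    [0, 0, 0, -30, 2, -10, 4],
  ],
)

```text
time: 38.78
tool_pos: [0.5087, -0.4134, 0.2117]
tcp_rot: [-0.001, 0.698, 0.716, 0.0]
wrist_force: [-0.3, 1.4, -1.1]
opening: 0.04
grip_force: 0.0
```

```bash
python3 - <<'E'
from h import *
plan()
d=cap("top")
lid=blobs(d,region(d,.064,.078,(.38,.65,-.18,.08)))
print(lid,blobs(d,region(d,.088,.108,(.38,.65,-.2,.08))))
c,s=np.cos(np.radians(YAW)),np.sin(np.radians(YAW))
for b in lid:
    v=np.array(b[:2])-SC;print("scale",(c*v[0]+s*v[1]).round(1),(-s*v[0]+c*v[1]).round(1))
save(d,"top5.png",(240,130,330,215),7)
print("knob",blobs(d,region(d,.058,.075,(.52,.65,-.32,-.18))),"bolt",blobs(d,region(d,.07,.09,(.44,.5,-.26,-.19)),5))
E
```

```text
t 38.77 at [ 508.7 -413.4  211.7] psi 91.5 q6 0.86 F [-0.3  1.4 -1.1] open 40.0 grip 0.0
[(559.0, 6.4, 95.6, 58.6, -0.0, 69.1, 501), (478.9, -114.0, 94.1, 59.9, -88.1, 69.4, 498), (473.8, -13.1, 91.7, 59.7, -89.9, 69.5, 496)] [(559.4, 5.9, 49.8, 12.4, 0.0, 97.0, 77), (478.1, -113.2, 48.7, 14.2, -86.4, 96.5, 84), (474.1, -11.7, 48.1, 14.5, -88.2, 97.4, 85)]
scale 32.5 68.5
scale -50.7 -49.8
scale -53.2 51.2
knob [(578.5, -247.8, 49.1, 15.4, 5.0, 63.7, 77)] bolt [(467.7, -227.7, 19.4, 12.6, 88.6, 80.0, 34)]
```

View pics/top5.png

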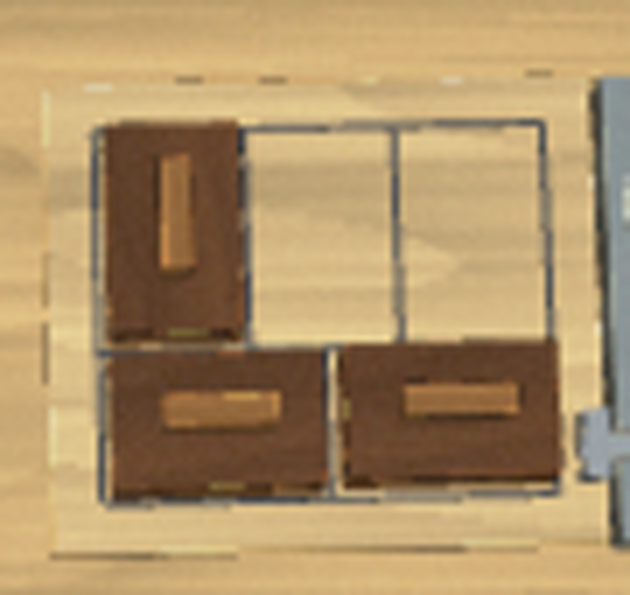

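All three boxes sit inside their outlines, with place2 slightly low at about (215,425). I'll refine that with edge fits.

```bash
cat >> h.py <<'E'
def fit(d):
    P=d["P"]*1000;c,s=np.cos(np.radians(YAW)),np.sin(np.radians(YAW));v=P[...,:2]-SC
    X=c*v[...,0]+s*v[...,1];Y=-s*v[...,0]+c*v[...,1]
    for nm,x,y in(("p1",-51,-51),("p2",-51,51),("p5",34,68)):
        m=(P[...,2]>60)&(P[...,2]<110)&(abs(X-x)<(52 if nm=="p5" else 37))&(abs(Y-y)<(37 if nm=="p5" else 52))
        # outline from pixel mask moments of lid level
        M=np.cov(X[m],Y[m]);w,e=np.linalg.eigh(M);a=np.degrees(np.arctan2(e[1,1],e[0,1]))
        r=[]
        A=np.c_[X[m],Y[m]]
        for ax in(0,1):
            o=1-ax;E=[]
            for b in np.arange(-42,43,4.):
                w=A[abs(A[:,o]-(y if o else x)-b)<4]
                if len(w)>15:E.append((b,w[:,ax].min(),w[:,ax].max()))
            E=np.array(E)[1:-1];mid=(E[:,1]+E[:,2])/2
            f=np.polyfit(E[:,0],mid,1);r+=[f[1].round(1),np.degrees(f[0]).round(1),(E[:,2]-E[:,1]).mean().round(1)]
        print(nm,"x,slope,w",r[:3],"y,slope,w",r[3:],"axis",round((a+90)%180-90,2))
E
python3 - <<'E'
from h import *
for n in("top","side"): print(n);fit(cap(n))
plan()
E
```

```text
top
p1 x,slope,w [np.float64(-51.4), np.float64(-1.4), np.float64(58.0)] y,slope,w [np.float64(-49.6), np.float64(-2.0), np.float64(91.8)] axis -88.09
p2 x,slope,w [np.float64(-51.0), np.float64(3.0), np.float64(63.1)] y,slope,w [np.float64(52.0), np.float64(1.1), np.float64(91.0)] axis 87.7
p5 x,slope,w [np.float64(32.1), np.float64(-1.0), np.float64(93.0)] y,slope,w [np.float64(68.9), np.float64(-0.4), np.float64(57.7)] axis -0.84
side
p1 x,slope,w [np.float64(-51.4), np.float64(1.2), np.float64(57.5)] y,slope,w [np.float64(-45.8), np.float64(10.1), np.float64(85.1)] axis 85.08
p2 x,slope,w [np.float64(-51.1), np.float64(4.8), np.float64(63.5)] y,slope,w [np.float64(57.9), np.float64(6.2), np.float64(87.5)] axis 79.23
p5 x,slope,w [np.float64(31.9), np.float64(0.8), np.float64(92.9)] y,slope,w [np.float64(78.6), np.float64(6.4), np.float64(46.5)] axis 7.01
t 38.92 at [ 509.1 -412.5  212.5] psi 91.6 q6 0.86 F [0.9 0.7 0.8] open 40.1 grip 0.0
```

Place2 is about 2 mm off towards -x. There's plenty of time, so I'll regrip and nudge it.

```bash
python3 - <<'E'
from h import *
plan((474.5,-12.7,190,91.5),(474.5,-12.7,125,91.5))
E
```

```text
t 38.92 at [ 509.1 -412.5  212.5] psi 91.6 q6 0.86 F [0.9 0.7 0.8] open 40.1 grip 0.0
(474.5, -12.7, 190, 91.5) -> [-0.    -0.     0.002] [40.06 -2.33  2.27]
(474.5, -12.7, 125, 91.5) -> [-0.    -0.     0.002] [40.06 -2.33  8.77]
```

>>> apply_moves(
  moves=[
    [0, 0, 0, 40, -2.3, 1, 4],
    [0, 0, 0, 40, -2.3, 1, 4],
    [0, 0, 0, 40, -2.3, 1, 4],
    [0, 0, 0, 40, -2.3, 1, 4],
    [0, 0, 0, 40, -2.3, 1, 4],
    [0, 0, 0, 40, -2.3, 1, 4],
    [0, 0, 0, 40, -2.3, 1, 4],
    [0, 0, 0, 40, -2.3, 1, 4],
    [0, 0, 0, 40, -2.3, 5, 4],
    [0, 0, 0, 40, -2.3, 8.5, 4],
    [0, 0, 0, 40, -2.3, 8.5, 4],
    [0, 0, 0, 40, -2.3, 8.5, 4],
    [0, 0, 0, 40, -2.3, 8.5, 4],
  ],
)

```text
time: 40.55
tool_pos: [0.4766, -0.0149, 0.1289]
tcp_rot: [0.001, 0.698, 0.716, 0.001]
wrist_force: [1.0, 0.1, -0.2]
opening: 0.0402
grip_force: 0.0
```

```bash
python3 - <<'E'
from h import *
plan((474.5,-12.7,75,91.5))
E
```

```text
t 40.55 at [476.6 -14.9 128.9] psi 91.5 q6 1.51 F [ 1.   0.1 -0.2] open 40.2 grip 0.0
(474.5, -12.7, 75, 91.5) -> [0.003 0.    0.   ] [ 0.23 -0.21  5.39]
```

>>> apply_moves(
  moves=[
    [0, 0, 0, 0.1, -0.2, 3, 4],
    [0, 0, 0, 0.1, -0.2, 5.3, 4],
    [0, 0, 0, 0.1, -0.2, 5.3, 4],
    [0, 0, 0, 0.1, -0.2, 5.3, 4],
    [0, 0, 0, 0.1, -0.2, 5.3, 1],
    [0, 0, 0, 0.1, -0.2, 5.3, 1],
    [0, 0, 0, 0.1, -0.2, 5.3, 1],
    [0, 0, 0, 0.1, -0.2, 5.3, 1],
    [0, 0, 0, 0.1, -0.2, 5.3, 1],
    [0, 0, 0, 0.1, -0.2, 4.6, 1],
    [0, 0, 0, 0.1, 0, 4.6, 1],
    [0, 0, 0, 0.1, 0, 4.6, 1],
    [0, 0, 0, 0.1, 0, 4.6, 1],
    [0, 0, 0, 0.1, 0, 5.3, 1],
    [0, 0, 0, 0.1, 0, 5.3, 1],
    [0, 0, 0, 0.1, 0, 5.3, 1],
  ],
)

```text
time: 42.55
tool_pos: [0.4761, -0.0136, 0.075]
tcp_rot: [0.001, 0.697, 0.717, 0.001]
wrist_force: [-1.0, -0.9, 7.7]
opening: 0.0127
grip_force: 54.7
```

>>> apply_moves(
  moves=[
    [0, 0, 0, 0, 0, 0, 4],
    [0, 0, 0, 0, 0, 0, 4],
    [0, 0, 0, 0, 0, 0, 4],
    [0, 0, 0, 0, 0, 0, 4],
    [0, 0, 0, 0, 0, -5, 4],
    [0, 0, 0, 0, 0, -11, 4],
    [0, 0, 0, 0, 0, -13, 4],
    [0, 0, 0, -40, 3, -13, 4],
    [0, 0, 0, -40, 3, -13, 4],
    [0, 0, 0, -40, 3, -13, 4],
    [0, 0, 0, -40, 3, -13, 4],
    [0, 0, 0, -40, 3, -13, 4],
    [0, 0, 0, -40, 3, -13, 4],
    [0, 0, 0, -40, 3, -13, 4],
    [0, 0, 0, -40, 3, -13, 4],
    [0, 0, 0, -40, 3, -13, 4],
    [0, 0, 0, -40, 3, -13, 4],
  ],
)

```text
time: 44.68
tool_pos: [0.5161, -0.4114, 0.2045]
tcp_rot: [-0.0, 0.697, 0.717, 0.0]
wrist_force: [-0.6, -0.7, 1.2]
opening: 0.0403
grip_force: 0.0
```

```bash
python3 - <<'E'
from h import *
plan()
d=cap("top")
lid=blobs(d,region(d,.064,.078,(.38,.65,-.18,.08)))
c,s=np.cos(np.radians(YAW)),np.sin(np.radians(YAW))
for b in lid:
    v=np.array(b[:2])-SC;print("scale",(c*v[0]+s*v[1]).round(1),(-s*v[0]+c*v[1]).round(1),b)
save(d,"top6.png",(120,110,460,260),2.3)
print("knob",blobs(d,region(d,.058,.075,(.52,.65,-.32,-.18))),"bolt",blobs(d,region(d,.07,.09,(.44,.5,-.26,-.19)),5))
E
```

```text
t 44.67 at [ 516.1 -411.4  204.5] psi 91.6 q6 0.87 F [-0.6 -0.7  1.2] open 40.3 grip 0.0
scale 32.5 68.4 (559.0, 6.3, 95.1, 58.7, -0.0, 69.5, 491)
scale -50.8 -49.9 (478.8, -114.1, 93.7, 59.8, -88.1, 69.4, 501)
scale -53.2 52.6 (473.8, -11.7, 94.4, 59.3, -89.6, 69.5, 494)
knob [(577.9, -248.3, 48.6, 15.1, 3.6, 64.3, 75)] bolt [(467.9, -228.1, 19.4, 13.1, -89.6, 78.9, 34)]
```

View pics/top6.png

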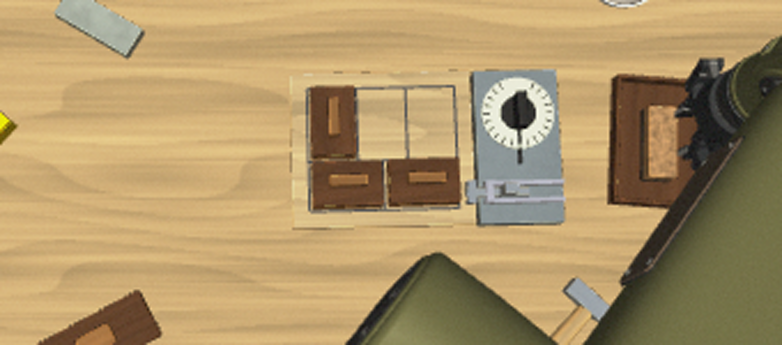

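```bash
python3 -c "
from h import *
print(close_job())"
```

```text
the job is handed in; nothing more can be done
None
```

The job is handed in: sander in the tray, knob on zero, bolt against its end stop, then all three boxes in place1, place2 and place5; the camera read about 47 mm of bolt travel rather than the stated 50 mm.

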